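Bearing sleeve up the feed ramp

TASK

Push the long bearing sleeve lying at the foot of the little feed ramp up the slope with your fingertips until it touches the stop plate squarely, slowly (never faster than 25 cm per second) and without letting it run away back down the ramp. Finish while still holding it there with light finger pressure, because nothing else keeps it up. Do not pinch it or lift it off the ramp, and leave the other things on the table where they are.

Things in the scene. Friction and masses are not known exactly. Their poses are not given: they have to be found in the camera images.
- sleeve: The long bearing sleeve: steel cylinder, outside diameter 50 mm, length 90 mm, dark bore at both ends, about 0.2 kg (varies), lying crosswise in the lane, at the start against the foot lip. It rolls down the slope if let go. Smooth: it may slip instead of rolling; pushing it up takes 0.5 to 2 N. Origin at its centre; y is the cylinder's axis (x and z turn as it rolls).
- lane: Sloping deck of the fixed ramp, 9 degrees, 242 mm long, climbing away from the robot (heading within 46 degrees of straight ahead). Origin on the deck, mid-width, at the foot lip's uphill face, 22 mm above the table; x uphill along the deck, z square to it. 98 mm wide between rims; rims and the lip (6 mm thick) stand only 8 mm above the deck. The sleeve starts with its centre at x 18, z 25 mm.
- stop: Dark upright steel plate straddling the lane, fixed, but set at a different distance up the lane each time; 12 mm thick, 150 mm wide, top 100 mm above the table, two black knobs 14 mm high on top. Origin on its vertical downhill face, mid-width, at table height; x is level, along the lane's uphill heading. When the sleeve is home its centre is 25 mm from this face.
- short_sleeve: Bystander, leave alone: a short steel sleeve standing on end beside the ramp, diameter 50 mm, 45 mm high. Origin at the centre of its underside.
- bush: Bystander: a brass bush standing on end beside the ramp, diameter 32 mm, 30 mm high. Origin at the centre of its underside.
- tee: Bystander: a white plastic tee fitting lying beside the ramp, 60 x 50 mm, 18 mm high. Origin under the crossing.
- gauge: Bystander: a round black pressure gauge lying face up beside the ramp, diameter 44 mm, 24 mm high, brass stub. Origin under its centre.
- actuator: Bystander: a small aluminium pneumatic cylinder with rod, 125 mm long, 30 mm high. Origin under its body.
- screwdriver: Bystander: a screwdriver, 180 mm long, lying on the table.
- tape: Bystander: a white roll of tape, diameter 90 mm, 20 mm high, lying flat.

How it is judged (in metres and radians):
On the way, in this order (a step that is already met when the one before it is completed fails the run):
1. the sleeve is pushed by the fingers past 60 mm up the lane (x of sleeve in the frame of lane above 0.06 m and contact force between the fingers and sleeve above 0.05 N).
2. the fingers push the sleeve against the stop plate (x of sleeve in the frame of stop above -0.029 m and z of sleeve in the frame of lane below 0.029 m and angle between the y axis of sleeve and the y axis of lane, either way round below 0.06 rad and contact force between the fingers and sleeve above 0.05 N and contact force between sleeve and stop above 0.3 N).
At the end, for the whole second after the job is handed in: The sleeve lies on the lane (not raised more than 4 mm), square to it within 0.06 rad, its surface within 4 mm of the stop plate, at rest, with the fingers still bearing on it (over 0.05 N) (x of sleeve in the frame of stop above -0.029 m and z of sleeve in the frame of lane below 0.029 m and angle between the y axis of sleeve and the y axis of lane, either way round below 0.06 rad and contact force between the fingers and sleeve above 0.05 N and linear speed of sleeve below 0.01 m/s); the arm keeps its last pose, push and grip.
It fails at once if the sleeve runs away or rolls back: faster than 0.25 m/s (linear speed of sleeve above 0.25 m/s).
It fails at once if the sleeve is lifted more than 8 mm off the deck or leaves the lane (z of sleeve in the frame of lane above 0.033 m or y of sleeve in the frame of lane above 0.015 m or y of sleeve in the frame of lane below -0.015 m or z of sleeve in the frame of lane below 0.015 m).
It fails at once if the sleeve is pinched between the fingers (distance between the grasp point and sleeve below 0.03 m and contact force between the fingers and sleeve above 12 N).
It fails at once if the sleeve is rammed or squeezed with more than 45 N (contact force between the fingers and sleeve above 45 N).
It fails at once if another thing on the table is moved more than 15 mm (distance of any of short_sleeve, bush, tee, gauge, actuator, screwdriver, tape from where it was at the start of the episode above 0.015 m).
It also fails if it takes over 35 s, if anything falls off the work surface, if the arm or the gripper's body presses on something with over 40 N, if the wrist force passes 120 N, or if a joint passes its speed limit or range.

ROBOT

A 6-joint arm with a two-finger parallel gripper is mounted at the origin on the work surface. World frame = base frame: x ahead of the robot, y to its left, z up, the work surface at z = 0. Lengths are in m, angles in degrees, forces in N, time in s.
With the tool pointing down it reaches from about 0.375 to 0.75 m from the base axis. Payload 9 kg.
Tool frame: the origin (TCP) lies where the fingers leave the gripper's body, on its centre line; the fingertips stand 73 mm ahead of it and the grasp point (between the pads) lies 54 mm ahead of it (robot.tip_reach is the distance from the TCP to the fingertips, in m); z points along the fingers, y is the direction in which the jaws open and shut (so a half turn about z gives the same grasp; the last joint's range is limited). The gripper opens to 85 mm and grips with 20 to 120 N. Pads are 22 mm wide; open, the fingers measure 114 mm over their backs; the gripper's body (76 mm by 85 mm) begins 54 mm behind the grasp point. The pads swing forward as they close: fully open they stand 13 mm farther back than shut.
Start: joints at [-75.556, 5.964, 5.575, 89.605, 0, 77.527], TCP at [0.272, -0.535, 0.304] pointing down, gripper open.
Joint ranges: [-171.21, 171.21], [-48.23, 106.86], [-62.78, 66.21], [-105.2, 120.99], [-86.42, 89.51], [-180, 180]. Speed limits (degrees/s): [127.2, 127.2, 147.25, 180, 180, 180].

INTERFACE

Orientations are given as [roll, pitch, yaw] about the fixed x, y, z axes, in that order (R = Rz(yaw) Ry(pitch) Rx(roll)).
In Python, from plant import robot gives the robot as it stands. Calls block until the motion is done:
- robot.move_pose(position, orientation): joint-space move of the TCP to a pose.
- robot.line_to(position, vel=0.15, rotation=None, guard=None): straight line of the TCP; rotation=None keeps the orientation; vel is the mean speed in m/s. With guard (N) it stops when the force on the tool has changed by that much, and returns True; else False.
- robot.goto_joints(angles): joint-space move.
- robot.set_gripper(opening): finger opening in m; the grip force is fixed at half the most; returns when the fingers have stopped.
- robot.pause(seconds).
- robot.ik(position, orientation): joint angles nearest the present ones, or None.
- robot.observe(): the state.
- robot.grab_frame(name): name is "side" or "top" or "wrist"; returns the picture (384x512x3 uint8, blue, green, red); there is no depth.
- robot.get_calibration(name): a dict with "vertical_fov" (degrees; the focal length in pixels is half the picture's height over the tangent of half this angle, whatever the lens; pixels are square), "cx", "cy" (the principal point, pixels), "k1" (the pictures are not rectified: a ray, as slopes to the right and down, at radius r is drawn at 1 + k1 r^2 times it, then the intrinsics apply), "rvec" (rotation vector, rad) and "tvec" (3), from world to camera coordinates, as OpenCV has them. Camera axes: x right, y down, z forward; pixel columns grow to the right and rows downward; lengths in m; the calibration is good to about 2 mm. A picture is of the moment at which its call begins: read the wrist's pose just before it. get_calibration takes no time and is no camera call; for the wrist camera it gives the pose at the moment of the call.
A pose or a line that the arm cannot do raises robot.IKError and nothing moves.
- robot.job_done(): hands the job in, once; it reports no verdict.
The state is a dict: "time": time; "q": joint angles; "qvel": joint speeds; "joint_torque": joint torques, N m; "tool_pos": TCP position; "tcp_rot": TCP orientation; "ft_force": force on the tool from outside, world axes, zero at the start; "torque": the same for the moment, N m; "gripper_width": finger opening in m.
Only numpy, scipy, OpenCV 4.12 (cv2) and the standard library are available. Lean on these libraries where they do the work, as an engineer would, in place of code of your own. Each camera call takes 0.05 s, during which the arm holds its last target.

## Working session

There is one attempt and no reset: what is moved stays moved. The work goes in short steps, each a Python script; the robot and the scene stay as the last script left them, time stands still between calls to the robot, and variables do not carry over. Pictures are saved under pics/ and viewed, and the job is handed in when it is done.

```bash
ls; mkdir -p pics
python3 - <<'E'
from plant import robot
import cv2
for n in("side","top","wrist"):
    print(n,robot.get_calibration(n)); cv2.imwrite(f"pics/{n}0.png",robot.grab_frame(n))
print(robot.observe(),robot.tip_reach)
E
```

```text
pics
side {'vertical_fov': 51.597278420966084, 'cx': 253.45609294450776, 'cy': 193.33999176478835, 'k1': 0.03332867989917001, 'rvec': array([ 0.23880503, -2.69532352,  1.4412676 ]), 'tvec': array([0.46552806, 0.11982522, 1.05396912])}
top {'vertical_fov': 52.8711112994177, 'cx': 251.1405255812052, 'cy': 190.50784407620375, 'k1': -0.050298811819311, 'rvec': array([ 2.15181496, -2.20043525,  0.02020219]), 'tvec': array([0.02376329, 0.47706429, 1.15481104])}
wrist {'vertical_fov': 68.83040172274276, 'cx': 257.1974024564978, 'cy': 193.72193631082462, 'k1': -0.06804616102255687, 'rvec': array([-2.42898165,  1.49000185,  0.25045049]), 'tvec': array([-0.59889643, -0.04330197,  0.3811655 ])}
{'time': 0.15, 'q': array([-7.55548820e+01,  5.99166316e+00,  5.53752777e+00,  8.96029163e+01,
       -7.16128741e-04,  7.75269297e+01]), 'qvel': array([-0.08070637, -0.10487545,  0.10988293, -0.0629426 ,  0.03286572,
        0.02478292]), 'joint_torque': array([ 2.93429563e-03, -5.57357168e+01,  5.04004812e+01,  1.25551253e-02,
       -3.62097262e-04, -1.35359031e-05]), 'tool_pos': array([ 0.27159518, -0.53481972,  0.30329391]), 'tcp_rot': array([-1.79944140e+02, -1.16228459e-02,  2.69181830e+01]), 'ft_force': array([-1.02049561, -0.87685738, -0.36349147]), 'torque': array([ 0.04062543, -0.03779117,  0.0328883 ]), 'gripper_width': 0.08546710881660838} 0.0726
```

View pics/top0.png

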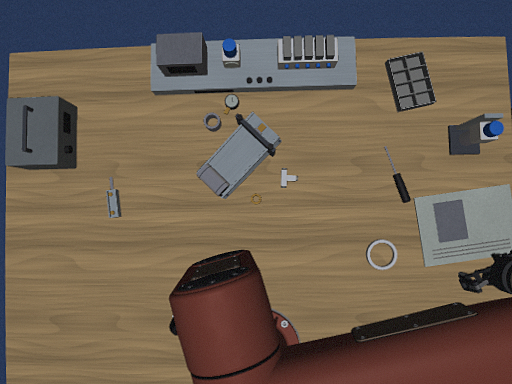

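View pics/side0.png

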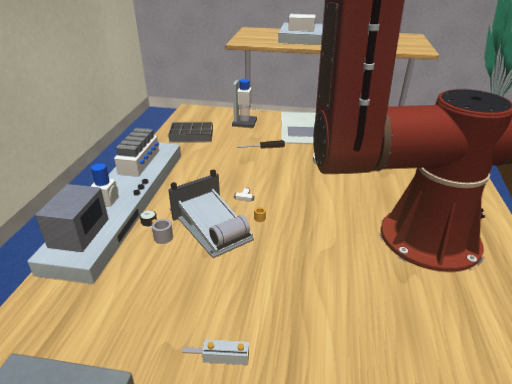

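```bash
python3 -c "
import cv2
i=cv2.imread('pics/top0.png');print(i.shape)
cv2.imwrite('pics/topz.png',cv2.resize(i[60:260,160:400],None,fx=3,fy=3,interpolation=cv2.INTER_CUBIC)[:600,:720])"
```

```text
(384, 512, 3)
```

View pics/topz.png

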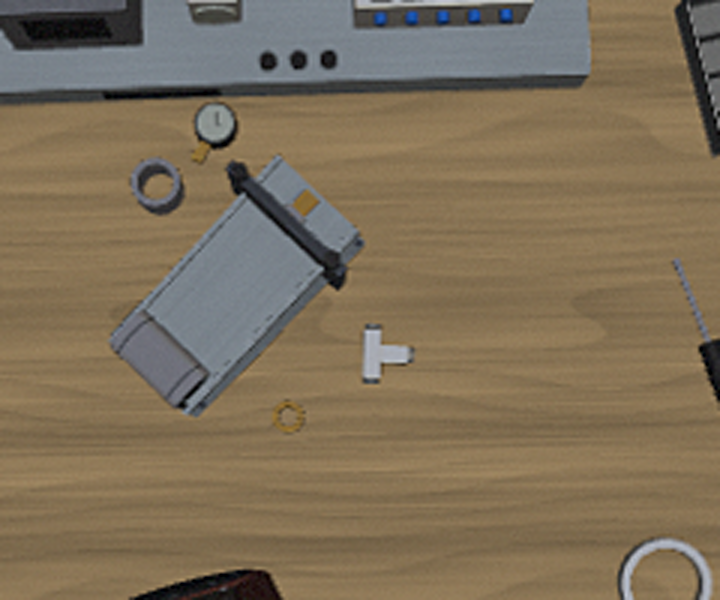

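```bash
python3 -c "
import cv2
i=cv2.imread('pics/side0.png')
cv2.imwrite('pics/sidez.png',cv2.resize(i[165:265,130:280],None,fx=5,fy=5,interpolation=cv2.INTER_CUBIC))"
```

```text
(no output)
```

View pics/sidez.png

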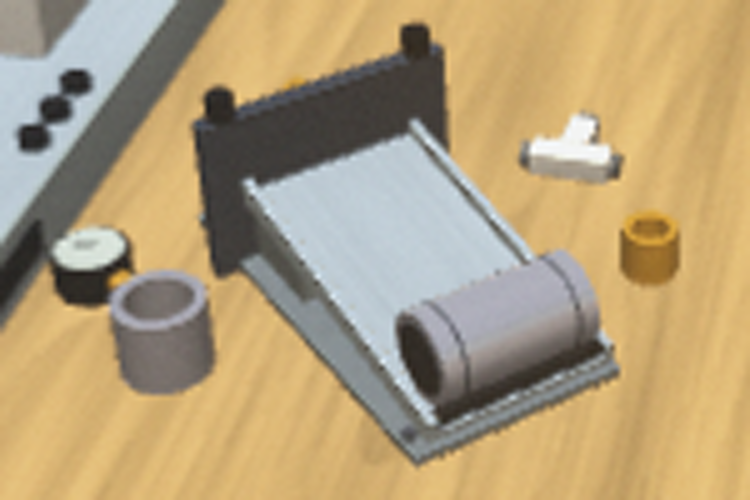

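```bash
cat > h.py <<'E'
import numpy as np, cv2
def proj(c,P,h=384):
    P=np.asarray(P,float).reshape(-1,3)
    f=h/2/np.tan(np.radians(c["vertical_fov"])/2)
    K=np.array([[f,0,c["cx"]],[0,f,c["cy"]],[0,0,1]])
    return cv2.projectPoints(P,c["rvec"],c["tvec"],K,np.array([c["k1"],0,0,0.]))[0][:,0]
def unproj(c,uv,z,h=384):
    f=h/2/np.tan(np.radians(c["vertical_fov"])/2)
    K=np.array([[f,0,c["cx"]],[0,f,c["cy"]],[0,0,1]])
    s=cv2.undistortPoints(np.array([[uv]],float),K,np.array([c["k1"],0,0,0.]))[0,0]
    R=cv2.Rodrigues(c["rvec"])[0]; o=-R.T@c["tvec"]; d=R.T@np.array([s[0],s[1],1])
    return o+d*(z-o[2])/d[2]
A=np.radians(9)
def lane(p):   # p: x,y,yaw -> fn lane->world
    x,y,w=p[:3]; Rz=cv2.Rodrigues(np.array([0,0,w]))[0]
    Ry=np.array([[np.cos(A),0,-np.sin(A)],[0,1,0],[np.sin(A),0,np.cos(A)]])
    return lambda q:(Rz@(Ry@np.asarray(q,float).reshape(-1,3).T)).T+[x,y,.022]
def stop(p):   # p[3]: level distance from lane origin
    x,y,w,d=p; Rz=cv2.Rodrigues(np.array([0,0,w]))[0]
    return lambda q:(Rz@(np.asarray(q,float).reshape(-1,3)+[d,0,0]).T).T+[x,y,0]
def draw(img,c,p,s,off):
    L,S=lane(p),stop(p); 
    def pl(P,col,cl=True):
        u=((proj(c,P)-off+.5)*s-.5); cv2.polylines(img,[np.round(u).astype(int)],cl,col,1)
    t=np.linspace(0,2*np.pi,40)
    for y in(-.045,.045): pl(L(np.c_[.018+.025*np.cos(t),0*t+y,.025+.025*np.sin(t)]),(0,0,255))
    pl(L([[0,-.049,0],[.242,-.049,0],[.242,.049,0],[0,.049,0]]),(0,255,0))
    pl(L([[-.006,-.049,.008],[.242,-.049,.008],[.242,.049,.008],[-.006,.049,.008]]),(255,255,0))
    for x in(0,.012): pl(S([[x,-.075,0],[x,-.075,.1],[x,.075,.1],[x,.075,0]]),(255,0,255))
E
python3 - <<'E'
from plant import robot
from h import *
from scipy.optimize import least_squares
T,S=robot.get_calibration("top"),robot.get_calibration("side")
ct=lambda u:np.array(u)/3+[160,60]-1/3
cs=lambda u:np.array(u)/5+[130,165]-.4
a=unproj(T,ct((237,170)),.112);b=unproj(T,ct((336,275)),.112);print(a,b,np.linalg.norm(a-b))
# rough sleeve centre
s=unproj(T,ct((162,358)),.06);print(s)
m=(a+b)/2; w=np.arctan2(*(a-b)[:2][::-1])-np.pi/2
h=np.array([np.cos(w),np.sin(w)])
p0=np.r_[s[:2]-h*.014,w,0]; p0[3]=(m[:2]-p0[:2])@h-.006
print(p0,np.degrees(w))
# side clicks of plate/deck corners: plate top downhill corners, lip top ends(approx)
obs=[('S',[0,.075,.1],(197,128)),('S',[0,-.075,.1],(443,48)),('S',[0,.075,0],(217,275)),]
def res(p):
    st=stop(p);L=lane(p);r=[]
    for k,q,u in obs: r.append(proj(S,st(q))[0]-cs(u))
    for q,u in (([.006,.075,.1],(233,180)),([.006,-.075,.1],(334,286))): pass
    ra=np.concatenate(r)
    # knob mean (plate mid) & sleeve centre top-down
    kc=stop(p)([.006,0,.112])[0]; sc=lane(p)([.018,0,.05])[0]
    return np.r_[ra, (proj(T,kc)[0]-(ct((237,170))+ct((336,275)))/2), proj(T,lane(p)([.018-.00,0,.05]))[0]-ct((162,358)), (p[2]-w)*60]
r=least_squares(res,p0); p=r.x; print(p,np.degrees(p[2]),np.round(r.fun,2))
np.save('p.npy',p)
it=cv2.resize(cv2.imread('pics/top0.png')[90:230,180:310],None,fx=5,fy=5,interpolation=cv2.INTER_CUBIC)[:600]
it=cv2.resize(cv2.imread('pics/top0.png')[100:215,180:310],None,fx=5,fy=5,interpolation=cv2.INTER_CUBIC)
draw(it,T,p,5,[180,100]);cv2.imwrite('pics/ot.png',it)
i2=cv2.resize(cv2.imread('pics/side0.png')[165:265,130:280],None,fx=5,fy=5,interpolation=cv2.INTER_CUBIC)
draw(i2,S,p,5,[130,165]);cv2.imwrite('pics/os.png',i2)
E
```

```text
[0.68131286 0.04018795 0.112     ] [ 0.57978543 -0.04980721  0.112     ] 0.13567220381114428
[0.51111579 0.12021087 0.06      ]
[ 0.5018292   0.13068748 -0.84553922  0.18077993] -48.445828444003105
[ 0.50775891  0.13003552 -0.8148191   0.1844624 ] -46.68569524088425 [ 1.39  0.44  1.61  0.65  1.3   0.93  1.2  -2.91 -1.56 -1.59  1.84]
```

View pics/ot.png

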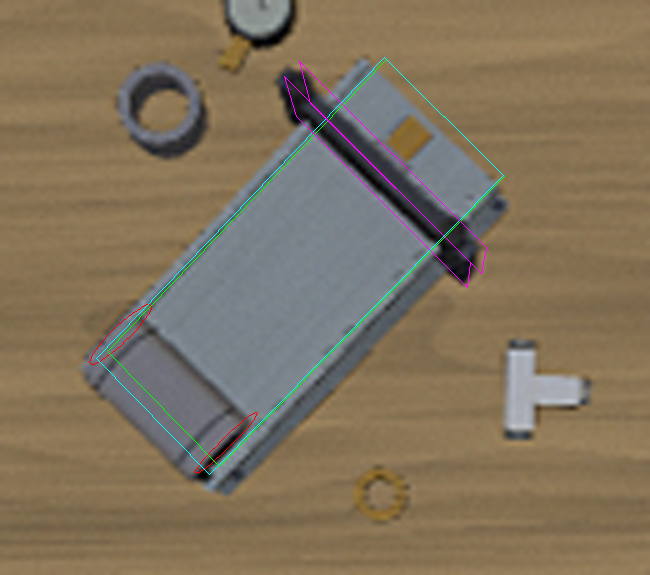

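View pics/os.png

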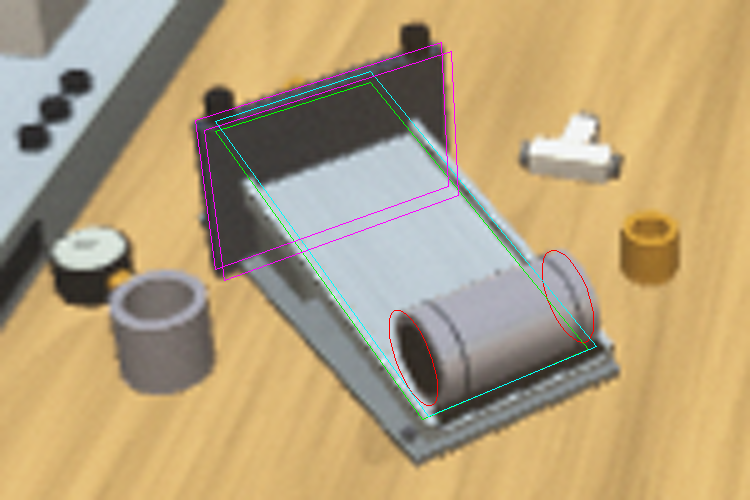

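Run:
```python
from plant import robot
from h import *
W=robot.get_calibration("wrist");o=robot.observe()
from scipy.spatial.transform import Rotation as Ro
Rt=Ro.from_euler('xyz',o["tcp_rot"],degrees=True).as_matrix()
Rc=cv2.Rodrigues(W["rvec"])[0]; cp=-Rc.T@W["tvec"]
print("cam in tool",Rt.T@(cp-o["tool_pos"]), "axis",Rt.T@Rc[2])
for yaw in(-46,134):
  for pos in([.45,.16,.15],[.58,.02,.17],[.5,.1,.35],[.45,.1,.35],[.45,.15,.35]):
    print(yaw,pos,robot.ik(pos,[180,0,yaw]))
```

```text
cam in tool [ 0.08304146 -0.00051607 -0.07056332] axis [-3.25158065e-01 -3.99606572e-05  9.45659680e-01]
-46 [0.45, 0.16, 0.15] [   3.82804415  -14.22896864  -29.77039264   74.45857601    0.
 -130.17195585]
-46 [0.58, 0.02, 0.17] [ -10.92891203    3.61903211  -10.83333868   75.54762922    0.
 -144.92891203]
-46 [0.5, 0.1, 0.35] [  -3.41427017   -8.84708253   -4.19374029   94.65334225    0.
 -137.41427017]
-46 [0.45, 0.1, 0.35] [  -3.79955939  -17.36718172  -11.51771762   95.8494641     0.
 -137.79955939]
-46 [0.45, 0.15, 0.35] [   2.57893595  -15.0293337    -9.58444772   95.44488598    0.
 -131.42106405]
134 [0.45, 0.16, 0.15] [  3.82804415 -14.22896864 -29.77039264  74.45857601   0.
  49.82804415]
134 [0.58, 0.02, 0.17] [-10.92891203   3.61903211 -10.83333868  75.54762922   0.
  35.07108797]
134 [0.5, 0.1, 0.35] [-3.41427017 -8.84708253 -4.19374029 94.65334225  0.         42.58572983]
134 [0.45, 0.1, 0.35] [ -3.79955939 -17.36718172 -11.51771762  95.8494641    0.
  42.20044061]
134 [0.45, 0.15, 0.35] [  2.57893595 -15.0293337   -9.58444772  95.44488598   0.
  48.57893595]
```

Run:
```python
from plant import robot
import numpy as np,cv2,pickle
robot.move_pose([.50,.13,.33],[180,0,133.5])
robot.set_gripper(0.045)
W=robot.get_calibration("wrist");cv2.imwrite("pics/w1.png",robot.grab_frame("wrist"))
cv2.imwrite("pics/s1.png",robot.grab_frame("side"))
pickle.dump(W,open("W1.pkl","wb"));o=robot.observe();print(o["time"],o["tool_pos"],o["ft_force"],o["gripper_width"])
```

```text
3.2167 [0.50001246 0.12998157 0.32998258] [-0.07140106  0.84722465  0.74776491] 0.04502439803879861
```

View pics/w1.png

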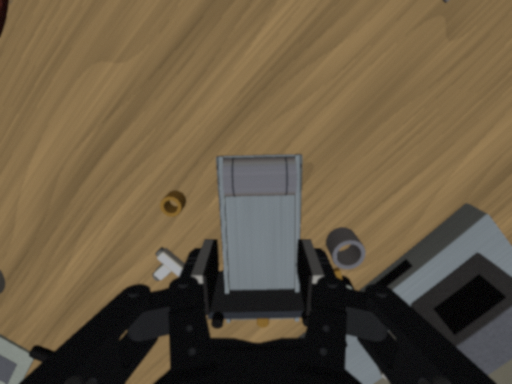

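View pics/s1.png

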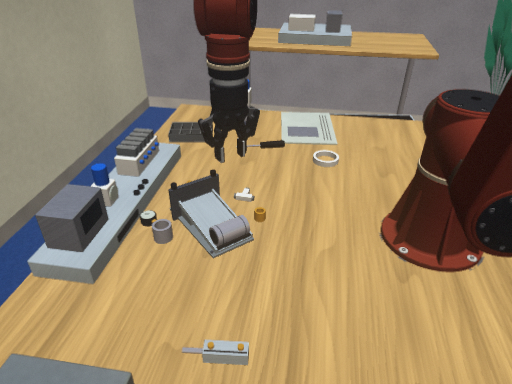

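Run:
```python
from h import *
import pickle
W=pickle.load(open("W1.pkl","rb"));p=np.load('p.npy')
def go(p,n):
    i=cv2.resize(cv2.imread('pics/w1.png')[145:295,205:315],None,fx=4,fy=4,interpolation=cv2.INTER_CUBIC)
    a=i.copy();draw(a,W,p,4,[205,145]);cv2.imwrite(n,np.hstack([i[:600],a[:600]])[:, :800] if 0 else cv2.resize(np.hstack([i,a]),(800,545)))
    cv2.imwrite('pics/wz.png',i)
go(p,'pics/ow.png')
```

```text
(no output)
```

View pics/ow.png

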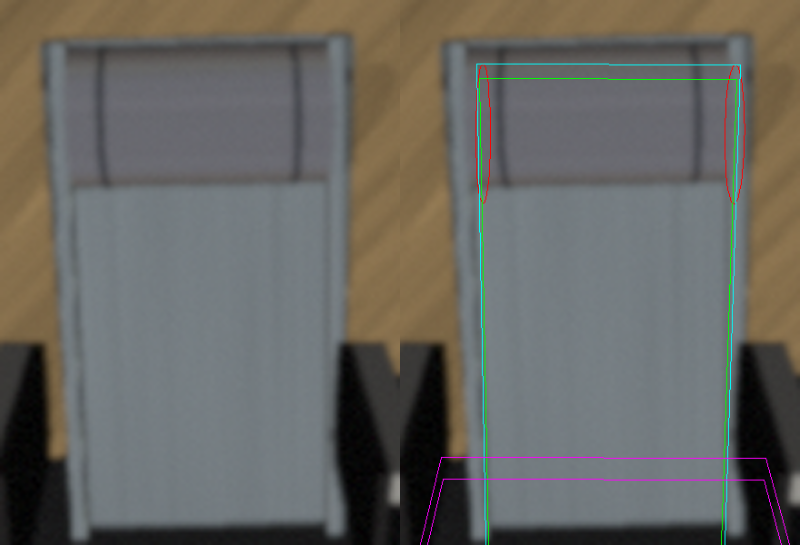

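View pics/wz.png

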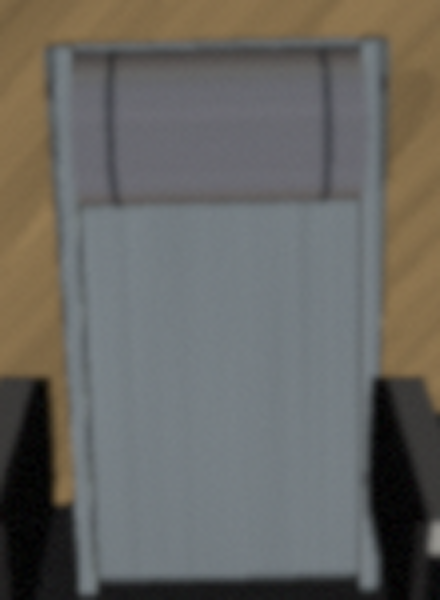

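Run:
```python
from plant import robot
from h import *
import pickle
from scipy.optimize import least_squares
T,S=robot.get_calibration("top"),robot.get_calibration("side");W=pickle.load(open("W1.pkl","rb"))
z=lambda k,ox,oy:(lambda u:(np.array(u)+.5)/k-.5+[ox,oy])
cw,cs,ct,c0=z(4,205,145),z(5,130,165),z(5,180,100),z(1,0,0)
D='D'
obs=[(W,'L',[0,-.049,.008],cw((75,52))),(W,'L',[0,.049,.008],cw((361,51))),
(W,'X',[0,-.049,0],cw((98,578))),(W,'X',[0,.049,0],cw((359,578))),
(W,'S',[.006,-.068,.114],(217,320)),(W,'S',[.006,.068,.114],(315.5,318)),
(S,'S',[0,.075,.1],cs((195,126))),(S,'S',[0,-.075,.1],cs((443,48))),(S,'X',[0,.049,0],cs((262,187))),
(S,'L',[-.006,.049,.008],cs((436,424))),(S,'L',[-.006,-.049,.008],cs((606,346))),
(T,'S',[.006,.068,.114],ct((289,82))),(T,'S',[.006,-.068,.114],ct((456,255))),
(T,'L',[-.006,.049,.008],ct((92,370))),(T,'L',[-.006,-.049,.008],ct((206,482))),
]
def res(p):
    r=[]
    for c,k,q,u in obs:
        q=list(q)
        if k=='S':P=stop(p)(q)
        else:
            if k=='X': q[0]=p[3]/np.cos(A)
            P=lane(p)(q)
        r.append(proj(c,P)[0]-u)
    return np.concatenate(r)
r=least_squares(res,np.load('p.npy'),loss='soft_l1');p=r.x
print(p,np.degrees(p[2]));print(np.round(res(p).reshape(-1,2),1))
for nm,c in (('W',W),('S',S),('T',T)):
    f=lambda q:np.concatenate([a for a,o in zip(res(q).reshape(-1,2),obs) if o[0] is c])
    q=least_squares(f,p,loss='soft_l1').x;print(nm,q.round(4),np.degrees(q[2]))
np.save('p2.npy',p)
i=cv2.resize(cv2.imread('pics/w1.png')[145:295,205:315],None,fx=4,fy=4,interpolation=cv2.INTER_CUBIC);draw(i,W,p,4,[205,145])
i2=cv2.resize(cv2.imread('pics/side0.png')[165:265,150:265],None,fx=4,fy=4,interpolation=cv2.INTER_CUBIC);draw(i2,S,p,4,[150,165])
o=np.zeros((600,900,3),np.uint8);o[:,:440]=i;o[:400,440:]=i2;cv2.imwrite('pics/o2.png',cv2.resize(o,(800,533)))
```

```text
[ 0.49865233  0.13557754 -0.78930225  0.18976488] -45.223687695320095
[[-0.   2.3]
 [ 1.3  1. ]
 [ 0.6 -0.7]
 [ 0.5 -2. ]
 [-5.7  2.4]
 [-0.4  2.4]
 [ 2.2  2.3]
 [ 1.5  1.3]
 [-0.6  1.7]
 [ 1.8  0.6]
 [ 0.9  1.6]
 [-0.3 -1. ]
 [ 1.3 -2.4]
 [-1.2  1. ]
 [-0.8  1.2]]
W [ 0.4966  0.137  -0.7864  0.1913] -45.05870343177805
S [ 0.5028  0.1322 -0.797   0.1938] -45.662372314922415
T [ 0.5022  0.1327 -0.8077  0.1809] -46.27582789271478
```

View pics/o2.png

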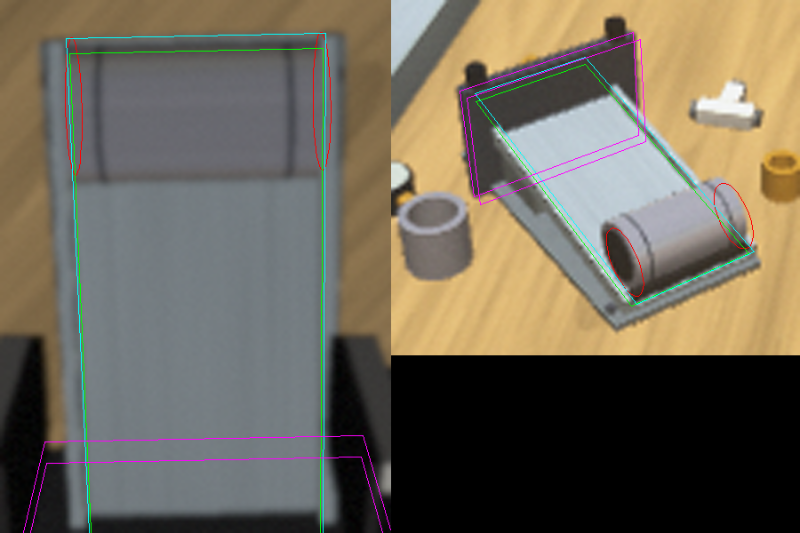

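Run:
```python
from plant import robot
from h import *
S=robot.get_calibration("side")
i=cv2.resize(cv2.imread('pics/s1.png')[90:170,190:270],None,fx=7,fy=7,interpolation=cv2.INTER_CUBIC)
w=np.radians(-46.5)  # tool x = -heading dir
h=np.array([np.cos(w),np.sin(w),0]);l=np.array([-h[1],h[0],0])
t=np.array([.5,.13,.33])
for r,col in ((.0726,(0,0,255)),(.0646,(0,255,0)),(.0806,(255,0,0))):
  for s in(1,-1):
    P=[t+s*b*l+a*.011*h-[0,0,r] for b,a in((.0225,1),(.0225,-1),(.037,-1),(.037,1))]
    cv2.polylines(i,[np.round((proj(S,P)-[190,90]+.5)*7).astype(int)],True,col,1)
cv2.imwrite('pics/tip.png',i)
```

```text
(no output)
```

View pics/tip.png

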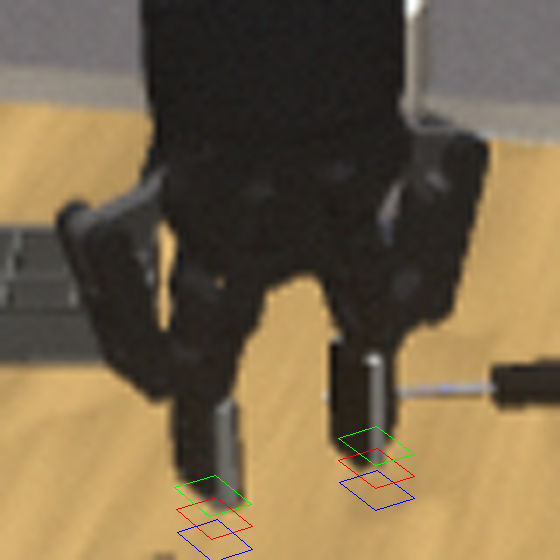

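```bash
cat >> h.py <<'E'
W0=np.radians(-45.4); H=np.array([np.cos(W0),np.sin(W0),0]); O=np.array([.4995,.1349,0])
def tp(s,z0=.104): return (O+H*s+[0,0,z0+s*np.tan(A)]).tolist()   # z0 is at s=0
ROT=[180,0,np.degrees(W0)+180]
def st(robot):
    o=robot.observe(); d=np.array(o["tool_pos"])-O
    print("t%.2f s=%.4f lat=%.4f z=%.4f Fh=%.2f Fl=%.2f Fz=%.2f"%(o["time"],d@H,d@[-H[1],H[0],0],o["tool_pos"][2],np.dot(o["ft_force"],H),np.dot(o["ft_force"],[-H[1],H[0],0]),o["ft_force"][2]))
    return o
E
python3 - <<'E'
from plant import robot
from h import *
a=tp(-.062,.109); b=list(a); b[2]=.22
robot.move_pose(b,ROT); st(robot)
print(robot.line_to(a,vel=.12,guard=12)); robot.pause(.2); st(robot)
cv2.imwrite("pics/s2.png",robot.grab_frame("side"));cv2.imwrite("pics/w2.png",robot.grab_frame("wrist"))
i=cv2.imread('pics/s2.png')[150:270,140:290]
cv2.imwrite('pics/s2z.png',cv2.resize(i,None,fx=5,fy=5,interpolation=cv2.INTER_CUBIC))
E
```

```text
t3.79 s=-0.0616 lat=0.0003 z=0.2211 Fh=0.42 Fl=0.41 Fz=1.25
False
t5.15 s=-0.0618 lat=0.0003 z=0.0998 Fh=-0.28 Fl=0.90 Fz=-0.53
```

View pics/s2z.png

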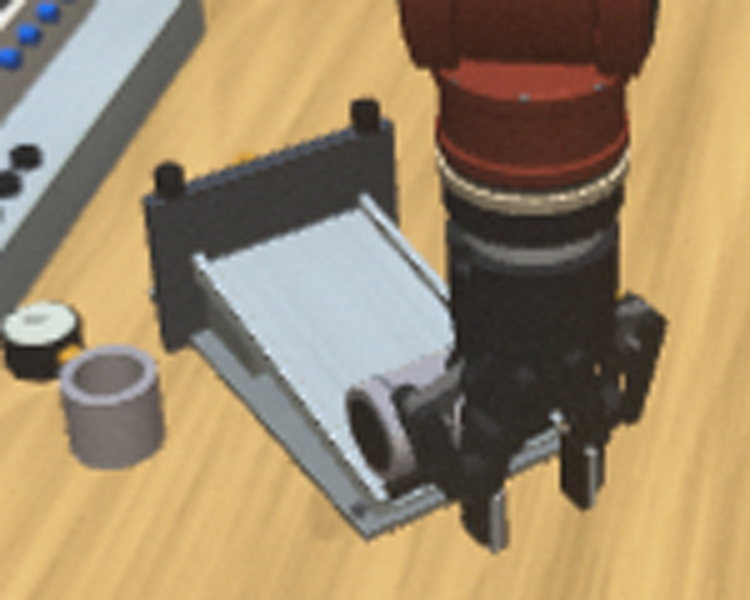

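View pics/w2.png

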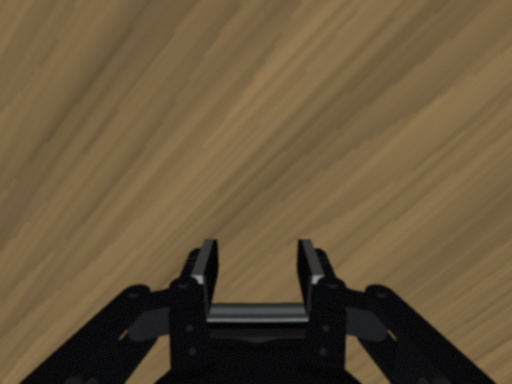

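Run:
```python
from plant import robot
from h import *
print(robot.line_to(tp(-.055,.106),vel=.05,guard=8)); st(robot)
print(robot.line_to(tp(.02,.106),vel=.035,guard=8)); robot.pause(.1);st(robot)
cv2.imwrite("pics/s3.png",robot.grab_frame("side"));cv2.imwrite("pics/w3.png",robot.grab_frame("wrist"))
i=cv2.imread('pics/s3.png')[150:270,140:290]
cv2.imwrite('pics/s3z.png',cv2.resize(i,None,fx=5,fy=5,interpolation=cv2.INTER_CUBIC))
```

```text
False
t5.54 s=-0.0547 lat=-0.0001 z=0.0972 Fh=-1.54 Fl=0.15 Fz=0.24
False
t7.96 s=0.0199 lat=-0.0000 z=0.1091 Fh=-1.48 Fl=-0.28 Fz=0.27
```

View pics/s3z.png

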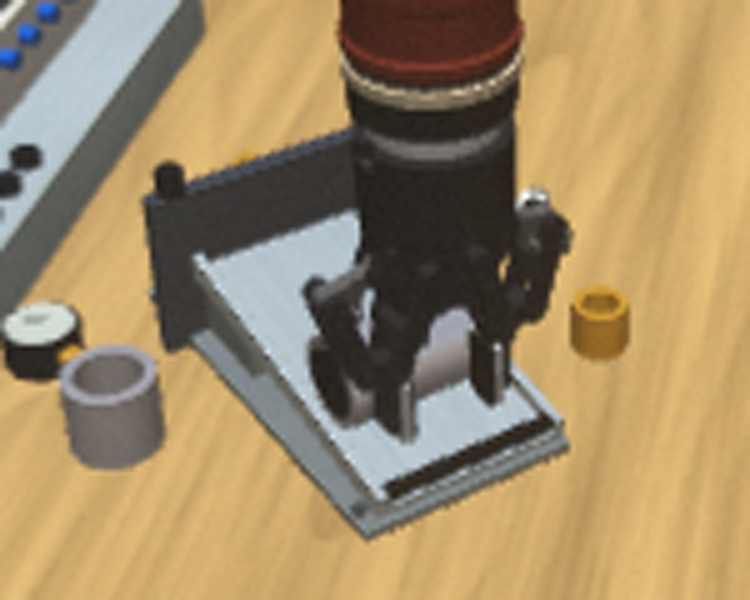

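View pics/w3.png

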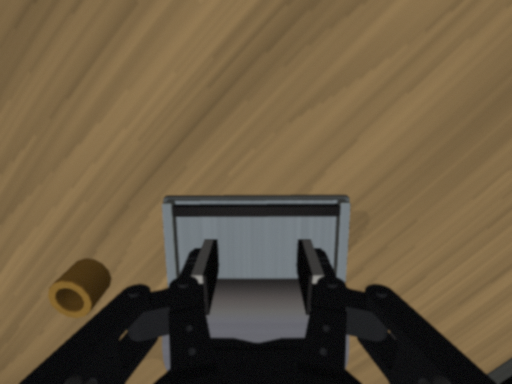

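Run:
```python
from plant import robot
from h import *
print(robot.line_to(tp(.105,.106),vel=.04,guard=8)); robot.pause(.1);st(robot)
g=robot.line_to(tp(.150,.106),vel=.012,guard=5);print(g); st(robot);robot.pause(.4);st(robot)
cv2.imwrite("pics/s4.png",robot.grab_frame("side"));cv2.imwrite("pics/w4.png",robot.grab_frame("wrist"));cv2.imwrite("pics/t4.png",robot.grab_frame("top"))
a=cv2.resize(cv2.imread('pics/s4.png')[150:270,140:260],None,fx=4,fy=4,interpolation=cv2.INTER_CUBIC)
b=cv2.resize(cv2.imread('pics/t4.png')[90:210,180:260],None,fx=4,fy=4,interpolation=cv2.INTER_CUBIC)
cv2.imwrite('pics/st4.png',np.hstack([a,b]))
```

```text
False
t10.46 s=0.1049 lat=-0.0000 z=0.1226 Fh=-0.65 Fl=-0.77 Fz=1.23
True
t12.59 s=0.1300 lat=-0.0003 z=0.1261 Fh=0.26 Fl=0.56 Fz=-0.14
t12.99 s=0.1297 lat=-0.0004 z=0.1257 Fh=-1.19 Fl=-0.36 Fz=-1.06
```

View pics/st4.png

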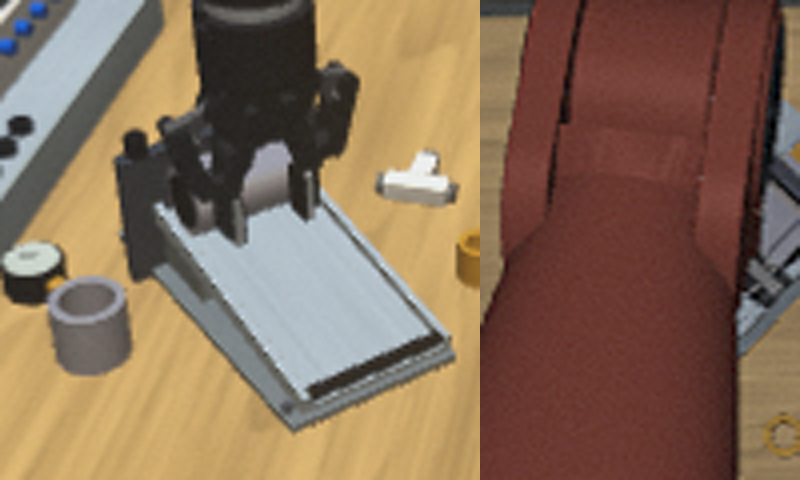

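View pics/w4.png

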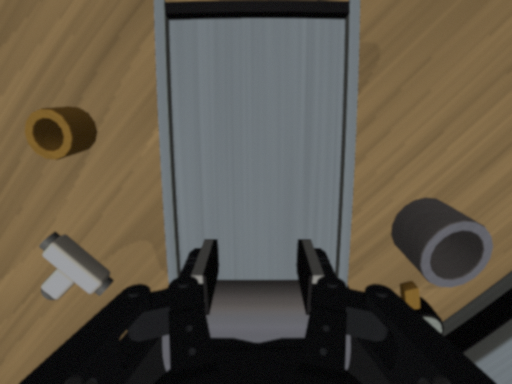

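```bash
cat >> h.py <<'E'
def av(robot,n=12):
    f=[];
    for _ in range(n): robot.pause(.03); f.append(robot.observe()["ft_force"])
    f=np.array(f);m=f.mean(0); print("avg Fh %.2f Fl %.2f Fz %.2f sd %.2f"%(m@H,m@[-H[1],H[0],0],m[2],f.std())); return m@H
E
python3 - <<'E'
from plant import robot
from h import *
av(robot)
s0=(np.array(robot.observe()["tool_pos"])-O)@H
for k in range(1,7):
    g=robot.line_to(tp(s0+.001*k,.106),vel=.01,guard=8); st(robot); f=av(robot)
    if g or f<-5: break
E
```

```text
avg Fh -0.02 Fl 0.08 Fz -0.05 sd 0.45
t13.83 s=0.1303 lat=-0.0001 z=0.1264 Fh=-3.41 Fl=-0.54 Fz=-1.03
avg Fh -3.90 Fl -1.18 Fz -0.49 sd 2.35
t14.48 s=0.1305 lat=-0.0002 z=0.1265 Fh=-8.70 Fl=-1.10 Fz=0.04
avg Fh -8.55 Fl -1.45 Fz 0.58 sd 5.02
```

Run:
```python
from plant import robot
from h import *
av(robot);st(robot)
cv2.imwrite("pics/s5.png",robot.grab_frame("side"))
a=cv2.resize(cv2.imread('pics/s5.png')[165:245,150:250],None,fx=7,fy=7,interpolation=cv2.INTER_CUBIC)
cv2.imwrite('pics/s5z.png',a);av(robot)
```

```text
avg Fh -8.57 Fl -1.66 Fz 0.73 sd 5.05
t15.28 s=0.1305 lat=-0.0002 z=0.1264 Fh=-8.47 Fl=-1.22 Fz=1.05
avg Fh -8.52 Fl -1.50 Fz 1.01 sd 5.04
```

View pics/s5z.png

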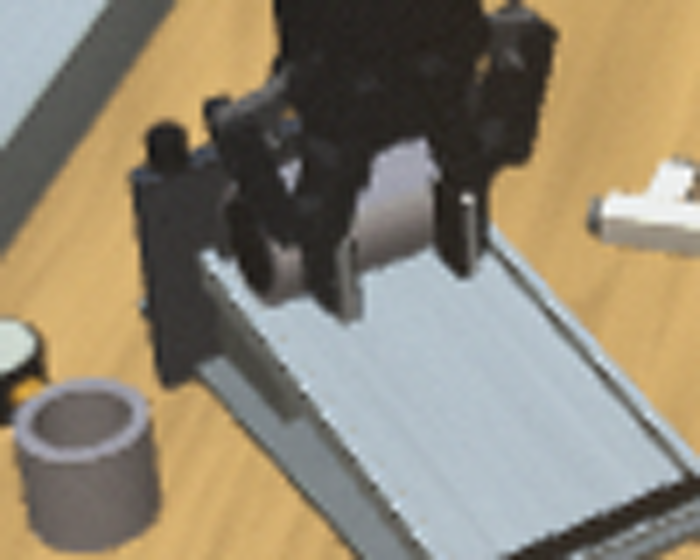

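The picture shows the sleeve (left end near (265,265)) lying on the deck against the plate. Both fingertips are behind it, at (345,300) and (465,255). The force is steady, so I'm handing in.

Run:
```python
from plant import robot
from h import *
robot.job_done(); st(robot)
```

```text
the job is handed in; nothing more can be done
the job is handed in; nothing more can be done
```

The sleeve is up against the stop plate and was still held there by both fingertips when I handed in the job. No verdict was reported.

**What I did:** I located the ramp and stop in the top, side and wrist pictures. I then set the fingers 45 mm apart behind the sleeve and pushed it up parallel to the deck, commanding a mean speed of 0.012–0.04 m/s. Once it touched the plate I pressed on in 1 mm steps.

**Last checks:**
- **Force:** the fingers were pushing with a steady 8.5 N up the lane, below the 12 N pinch and 45 N ramming limits. There was also about 1.5 N sideways.
- **Position:** the tool stopped 0.130 m up the lane, against the 0.129 m predicted from the pictures.
- **Sleeve:** in the last side picture it lies on the deck, looks square and is up against the plate. I judged squareness by eye and by the two-finger contact; I did not measure it.
- **Bystanders:** those in view looked untouched. I did not measure them, and the arm hid part of the top view.
- **Time:** about 16 s of the 35 s allowed.

**What disagreed:**
- The camera fits for the ramp foot differed by about 7 mm along the lane, so I found the stop by touch instead.
- The first contact reading fell back to about 0 N after the arm stopped, so I pressed again to get a steady hold.

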